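# Clamp a whetstone in its thumbwheel holder

### The job

Take the loose grey whetstone from the front part of the table (not those back on the red felt), lay it flat and centred on the bed of the stone holder, lengthwise between its two end stops, and let go. Then roll the holder's small edge thumbwheel with a fingertip, its crown away from the robot, until the moving stop has pushed the stone against the fixed stop and holds it snugly. Move the stop only by its wheel, never press on the holder or its wheel with more than 25 N, and leave the other things on the table alone.

Things in the scene. Friction and masses are not known exactly. Their poses are not given: they have to be found in the camera images.
- whetstone: Plain grey stone block, 58 (x) x 100 (y) x 45 (z) mm, 0.35 to 0.6 kg, loose on the front part of the table, off the felt. Origin: centre of its underside; y along its length, z up.
- holder: Low metal stone holder fixed to the table, base plate 84 (x) x 206 (y) x 10 mm. Origin: on the table under the bed's middle; z up, y lengthwise, x across, roughly away from the robot. The bed (top z = 10 mm) takes the stone lengthwise. Fixed stop at the +y end: 58 mm wide, inner face at y = +50, top at z = 32 mm. Towards -y: moving stop, then wheel housing (y = -90 to -130, 56 mm wide).
- stop: Moving stop, steel block 58 (x) x 12 (y) x 22 mm (top at holder z = 32 mm), slides along the holder's y, driven by the wheel through a screw: 4 mm towards the fixed stop (+y) per rad. Origin: on the bed, middle of its inner face. Starts at holder y = -66 to -62 mm (112 to 116 mm from the fixed stop); with the stone clamped at -50 mm.
- stop_face (a point): Point in the middle of the moving stop's inner face, 10 mm above the bed.
- bed_centre (a point): Point on the bed's surface (holder x = 0, y = 0, z = 10 mm): the stone's middle lies about here when it is clamped.
- thumbwheel (a joint): Angle (rad) of the knurled brass wheel, 36 mm diameter, 10 mm wide, axis along the holder's y. Grows, and the stop closes, as the crown rolls to the holder's +x. Starts at 0 to 1; stone clamped at about 4. Stays where left. Rim force to turn it: about 2 N, 3 N when it pushes the stone, more once tight. A fingertip drives it by friction in several strokes, lifting between them.
- wheel_crown (a point): Top of the wheel's rim (holder x = 0, y = -110, z = 40 mm); fixed to the holder, does not turn. It stands only 4 mm above the flat cheeks (z = 36 mm) on either side, so it cannot be pinched. Friction with a fingertip about 0.5 to 0.7: press with 7 to 12 N. The contact is stiff (20 N per mm or so): find and keep the press by feel.
- tape_roll: Roll of masking tape lying flat, 92 mm diameter, 19 mm high; leave alone. Origin: centre of its underside.
- loupe: Black ring loupe, 45 mm diameter, 18 mm high; leave alone. Origin: centre of its underside.
- spool: Red thread spool standing on the felt, 31 mm diameter, 40 mm high; leave alone. Origin: centre of its underside.
- sanding_block: Wooden sanding block, 46 x 76 x 26 mm; leave alone. Origin: centre of its underside.

How it is judged:
By the outcome, as a careful person would: the job done as asked, in the order asked, and still so for the second after the job is handed in, with the robot touching nothing.
It also fails if it takes over 67 s, if anything falls off the work surface, if the arm or the gripper's body presses on something with over 40 N, if the wrist force passes 120 N, or if a joint passes its speed limit or range.

### The arm

A 6-joint arm with a two-finger parallel gripper is mounted at the origin on a cart in front of the work surface, level with it; the furniture and walls round the work are solid. World frame = base frame: x ahead of the robot, y to its left, z up, the work surface at z = 0. Lengths are in m, angles in rad, forces in N, time in s.
With the tool pointing down it reaches from about 0.35 to 0.725 m from the base axis. Payload 4.3 kg.
Tool frame: the origin (TCP) lies midway between the tips of the shut fingers; the grasp point (between the pads) lies behind it (arm.grip_point_offset is the y of the grasp point in the tool frame, in m); y points along the fingers, z is the direction in which the jaws open and shut, and the axes are right-handed (so a half turn about y gives the same grasp; the last joint's range is limited). The gripper opens to 85 mm and grips with 20 to 120 N. Pads are 22 mm wide; open, the fingers measure 114 mm over their backs; the gripper's body (76 mm by 85 mm) begins 54 mm behind the grasp point. The pads swing forward as they close: fully open they stand 13 mm farther back than shut.
Start: joints at [1.084, 0.377, 0.081, 1.274, 0, 1.46], TCP at [0.212, 0.535, 0.231] pointing down, gripper open.
Joint ranges: [-2.72, 2.72], [-0.84, 1.66], [-1.02, 1.22], [-1.77, 2.12], [-1.37, 1.28], [-3.14, 3.14]. Speed limits (rad/s): [2.57, 2.57, 3.14, 3.14, 3.14, 3.14].

### API

Orientations are given as a unit quaternion [w, x, y, z].
In Python, from bench import arm gives the robot as it stands.
- The arm moves only by the tool carry_out, never from a script. Its arguments are lists of equal length, an entry for each row: "translation": the shift along the tool's x, y, z in units of 50 mm (1.0 is 50 mm), a list of three; "delta_rot": the turn, a rotation vector about the tool's x, y, z in degrees, a list of three; "grip": the opening, from 0 (shut) to 1 (fully open). A call has exactly 8 rows; each row shifts and turns the commanded pose from where the row before left it, along the tool's axes as they then stand; what a row does not reach is not made up. A row lasts 1/10 s, in which the tool goes at most 50 mm and 8.59 degrees, less where a joint would pass 70% of its speed; a pose out of reach is approached as far as the arm can. A call is refused whole if a number of a shift passes 1 or a number of a turn 8.59, either way. A call with a gripper value outside its range is refused whole. The fingers move at their own pace and stop on an object; the grip force is fixed at half the most. Time passes only in rows, so rows that do not move let the fingers close, or fill a call up. It gives the time, the measured TCP pose, the force and the opening at its end, in the units of the state.
- arm.get_obs(): the state, without advancing time (a new reading comes with each control period).
- arm.camera(name): name is "scene" or "top"; returns a dict with "image" (384x512x3 uint8, blue, green, red), "depth" (384x512 float32, m along the optical axis (not along the pixel's ray), 0 where there is no reading), "mtx" (3x3 intrinsics, pixels), "rvec" (rotation vector, rad) and "tvec" (3), from world to camera coordinates, as OpenCV has them. Camera axes: x right, y down, z forward; pixel columns grow to the right and rows downward; lengths in m; the calibration is good to about 2 mm. A picture is of the moment at which its call begins.
- arm.hand_in(): hands the job in, once; it reports no verdict.
The state is a dict: "t": time; "q": joint angles; "qd": joint speeds; "effort": joint torques, N m; "tcp_pos": TCP position; "orientation": TCP orientation; "wrist_force": force on the tool from outside, world axes, zero at the start; "torque": the same for the moment, N m; "opening": finger opening in m.
Only numpy, scipy, OpenCV 4.12 (cv2) and the standard library are available. Lean on these libraries where they do the work, as an engineer would, in place of code of your own. Each camera call takes 0.05 s, during which the arm holds its last target.

## Working session

There is one attempt and no reset: what is moved stays moved. The work goes in short steps, Python scripts to look and compute and a tool call to move; the robot and the scene stay as the last step left them, time stands still between calls to the robot, and variables do not carry over. Pictures are saved under pics/ and viewed, and the job is handed in when it is done.

Besides the shell and the picture viewer there is one more tool, called after "Emit:" by a JSON object that holds its "api" and its "payload". carry_out: Moves the arm, as the interface text tells. Its arguments: {"type":"object","properties":{"translation":{"type":"array","items":{"type":"array","items":{"type":"number"}}},"delta_rot":{"type":"array","items":{"type":"array","items":{"type":"number"}}},"grip":{"type":"array","items":{"type":"number"}}},"required":["translation","delta_rot","grip"]}

```bash
ls; mkdir -p pics; python3 - <<'E'
from bench import arm
import cv2,numpy as np
o=arm.get_obs();print({k:np.round(v,3) for k,v in o.items()},arm.grip_point_offset)
for n in("scene","top"):
    c=arm.camera(n);cv2.imwrite(f"pics/{n}0.png",c["image"]);np.savez(f"{n}0.npz",**c)
    R=cv2.Rodrigues(c["rvec"])[0];print(n,np.round(-R.T@np.ravel(c["tvec"]),3),np.round(R[2],2),c["mtx"][0,0])
E
```

```text
pics
{'t': np.float64(0.0), 'q': array([ 1.084,  0.378,  0.08 ,  1.274, -0.   ,  1.461]), 'qd': array([ 0.002, -0.001,  0.002,  0.   , -0.001,  0.001]), 'effort': array([-1.0000e-03, -4.6360e+01,  2.6988e+01,  2.1000e-02, -0.0000e+00,
       -0.0000e+00]), 'tcp_pos': array([0.211, 0.534, 0.23 ]), 'orientation': array([-0.694,  0.695, -0.133,  0.132]), 'wrist_force': array([ 0.039,  0.506, -0.138]), 'torque': array([-0.006,  0.019, -0.003]), 'opening': np.float64(0.085)} -0.0187
scene [0.037 0.249 0.599] [ 0.67 -0.34 -0.66] 394.25278085483615
top [ 0.433 -0.055  0.879] [ 0.23 -0.02 -0.97] 347.6060595174952
```

View pics/scene0.png

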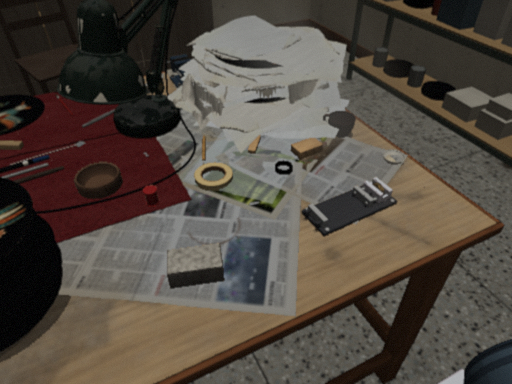

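View pics/top0.png

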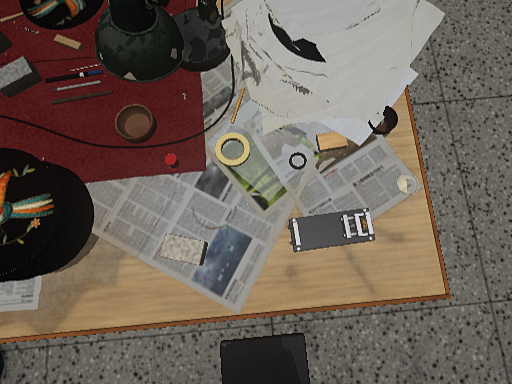

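The scene view shows the stone at about (195,264) and the holder at (350,205). In the top view the stone is at (184,249) and the holder at (331,230), with its wheel on the right (-y) end. I'll enlarge both.

```bash
python3 - <<'E'
import cv2,numpy as np
t=cv2.imread("pics/top0.png");s=cv2.imread("pics/scene0.png")
def crop(im,x,y,w,h,f,n):
    cv2.imwrite(n,cv2.resize(im[y:y+h,x:x+w],None,fx=f,fy=f,interpolation=cv2.INTER_CUBIC))
crop(t,280,195,105,65,7,"pics/th.png")
crop(t,150,225,70,50,8,"pics/ts.png")
crop(s,295,165,110,75,7,"pics/sh.png")
crop(s,155,235,80,60,8,"pics/ss.png")
E
```

```text
(no output)
```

View pics/th.png

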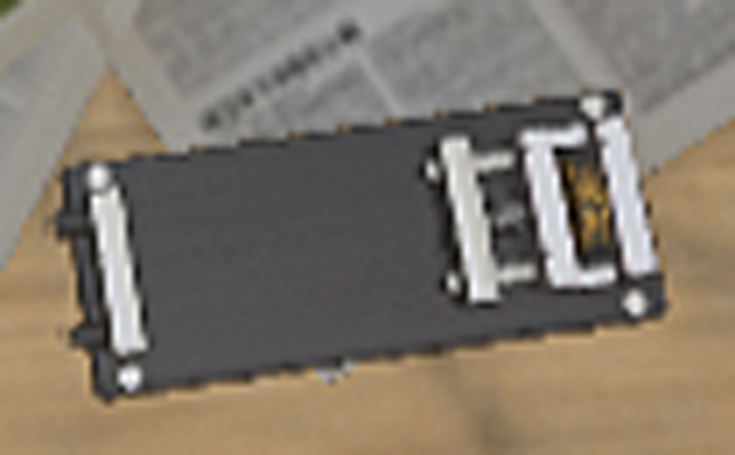

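View pics/ts.png

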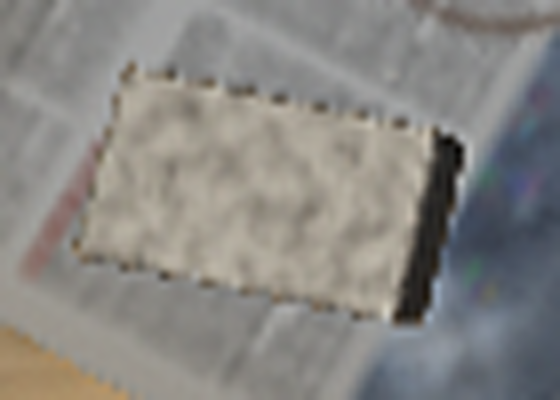

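View pics/sh.png

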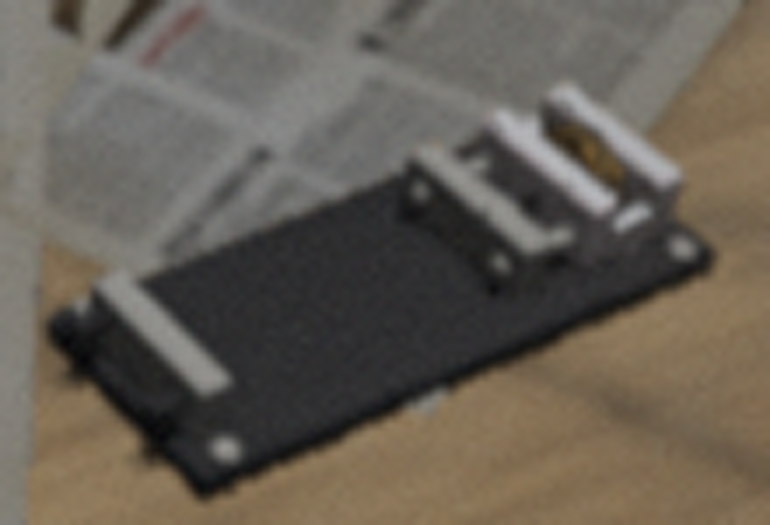

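View pics/ss.png

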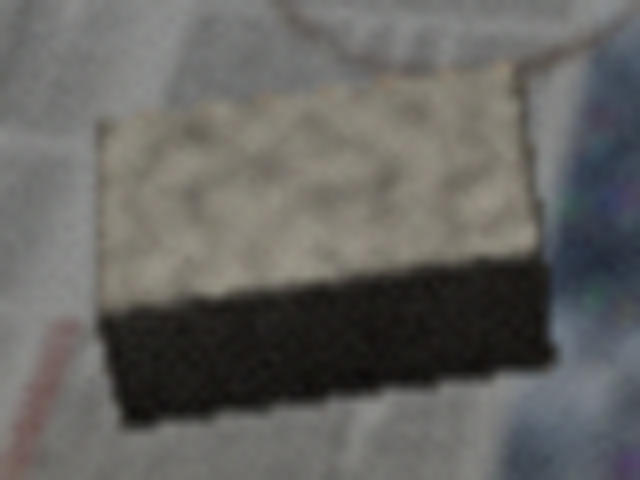

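```bash
cat > fit.py <<'E'
import cv2,numpy as np
from scipy.optimize import least_squares
C={n:dict(np.load(n+"0.npz")) for n in("scene","top")}
P=lambda n,X:cv2.projectPoints(np.asarray(X,float).reshape(-1,1,3),C[n]["rvec"],C[n]["tvec"],C[n]["mtx"],None)[0].reshape(-1,2)
full=lambda c,f,x,y:(np.array(c)+.5)/f-.5+[x,y]
def W(p,m):  # p=x,y,z,yaw
    c,s=np.cos(p[3]),np.sin(p[3]);m=np.array(m)
    return np.c_[p[0]+c*m[:,0]-s*m[:,1],p[1]+s*m[:,0]+c*m[:,1],p[2]+m[:,2]]
def tri(a,b):
    Ps=[]
    U=[]
    for n,u in(("top",a),("scene",b)):
        Ps.append(np.c_[cv2.Rodrigues(C[n]["rvec"])[0],C[n]["tvec"].ravel()])
        U.append(cv2.undistortPoints(u.reshape(-1,1,2),C[n]["mtx"],None).reshape(-1,2).T)
    X=cv2.triangulatePoints(*Ps,*U);return (X[:3]/X[3]).T
ts=full([(128,70),(437,128),(393,318),(78,252),(420,322)],8,150,225)
ss=full([(100,122),(520,68),(543,258),(103,308),(552,362)],8,155,235)
print("stone tri\n",tri(ts,ss).round(4))
ms=[(.029,.05,.045),(.029,-.05,.045),(-.029,-.05,.045),(-.029,.05,.045),(-.029,-.05,0)]
f=lambda p:np.r_[P("top",W(p,ms))-ts,P("scene",W(p,ms))-ss].ravel()
r=least_squares(f,[.4,.25,0,0],loss="soft_l1");print("stone",r.x.round(4),np.degrees(r.x[3]));print(f(r.x).reshape(-1,2).round(1).tolist())
th=full([(110,190),(145,350),(442,143),(475,300),(525,135),(555,285),(625,115),(655,270)],7,280,195)
sh=full([(130,270),(232,380),(410,152),(525,250),(487,120),(605,212),(570,85),(683,175)],7,295,165)
print("holder tri\n",tri(th,sh).round(4))
mh=lambda d:[(.029,.05,.032),(-.029,.05,.032),(.029,d,.032),(-.029,d,.032),(.028,-.09,.036),(-.028,-.09,.036),(.028,-.13,.036),(-.028,-.13,.036)]
f=lambda p:np.r_[P("top",W(p,mh(p[4])))-th,P("scene",W(p,mh(p[4])))-sh].ravel()
r=least_squares(f,[.45,-.1,0,0,-.064],loss="soft_l1");print("holder",r.x.round(4),np.degrees(r.x[3]));print(f(r.x).reshape(-1,2).round(1).tolist())
# depth
for n,u in(("top",(184,247)),("top",(315,232))):
    K=C[n]["mtx"];R=cv2.Rodrigues(C[n]["rvec"])[0];z=C[n]["depth"][u[1],u[0]]
    print(n,u,(R.T@(np.linalg.inv(K)@[u[0],u[1],1]*z-C[n]["tvec"].ravel())).round(4))
E
python3 fit.py
```

```text
stone tri
 [[0.5484 0.1834 0.0431]
 [0.5216 0.0909 0.0422]
 [0.4675 0.1074 0.0409]
 [0.4956 0.199  0.044 ]
 [0.4674 0.1071 0.0028]]
stone [ 0.5093  0.1453 -0.0034 -0.2986] -17.110427976610588
[[-0.2, -1.2], [1.4, -0.0], [1.0, 0.4], [-0.5, -0.0], [1.1, 0.3], [-1.2, -0.5], [-0.0, -0.6], [0.1, -0.4], [-1.8, 1.0], [0.5, 2.0]]
holder tri
 [[ 0.5461 -0.1333  0.0327]
 [ 0.4915 -0.1371  0.0312]
 [ 0.5538 -0.2494  0.03  ]
 [ 0.4984 -0.2523  0.0304]
 [ 0.553  -0.2784  0.0333]
 [ 0.4994 -0.2812  0.0342]
 [ 0.5565 -0.3152  0.0323]
 [ 0.5017 -0.3157  0.0343]]
holder [ 0.5225 -0.187  -0.002   0.0486 -0.0639] 2.7820462633881475
[[1.8, -0.4], [0.7, 0.3], [-0.1, -0.3], [-0.2, 0.6], [-1.1, -0.6], [-0.8, 0.6], [0.6, -0.0], [1.1, 0.4], [-1.4, -0.4], [0.4, 0.3], [-0.1, -0.2], [0.8, 0.7], [-1.6, -0.3], [-1.5, 0.5], [-0.2, -0.7], [0.9, 0.0]]
top (184, 247) [0.5116 0.1405 0.0446]
top (315, 232) [ 0.5207 -0.1791  0.0097]
```

```bash
cat > dep.py <<'E'
import cv2,numpy as np
def cloud(c):
    K=c["mtx"];R=cv2.Rodrigues(c["rvec"])[0];d=c["depth"];v,u=np.mgrid[:d.shape[0],:d.shape[1]]
    p=np.stack([(u-K[0,2])/K[0,0]*d,(v-K[1,2])/K[1,1]*d,d],-1)-c["tvec"].ravel()
    return (p@R)[d>0]
E
python3 - <<'E'
from dep import *
for n in("scene","top"):
    p=cloud(dict(np.load(n+"0.npz")))
    for nm,(x0,x1,y0,y1,z0,z1) in dict(stone=(.43,.6,.06,.23,.038,.06),plate=(.44,.6,-.34,-.1,.006,.06),stops=(.44,.6,-.265,-.1,.026,.06),fixed=(.44,.6,-.18,-.1,.026,.06),mov=(.44,.6,-.266,-.2,.026,.06),hous=(.44,.6,-.34,-.268,.03,.06)).items():
        q=p[(p[:,0]>x0)&(p[:,0]<x1)&(p[:,1]>y0)&(p[:,1]<y1)&(p[:,2]>z0)&(p[:,2]<z1)]
        if len(q)<5:print(n,nm,len(q));continue
        r=cv2.minAreaRect(q[:,:2].astype(np.float32)*1000);print(n,nm,len(q),np.round(r[0],1),np.round(r[1],1),round(r[2],1),"z",np.median(q[:,2]).round(4))
E
```

```text
scene stone 1432 [506.4 144.8] [98.3 60.1] 72.9 z 0.0441
scene plate 2563 [ 523.1 -218.1] [ 86.1 211.6] 2.7 z 0.0099
scene stops 261 [ 521.  -189.1] [ 59.3 152. ] 2.7 z 0.0305
scene fixed 137 [ 518.3 -128.3] [22.  58.7] 81.3 z 0.0305
scene mov 125 [ 524.6 -256.7] [58.4 17.6] 1.4 z 0.0305
scene hous 257 [ 526.4 -295.4] [55.8 39.5] 3.0 z 0.0346
top stone 1038 [508.  145.7] [100.3  58. ] 73.1 z 0.0455
top plate 2735 [ 541.2 -217.2] [119.  211.8] 2.7 z 0.0104
top stops 257 [ 522.2 -188.6] [ 57.4 150.6] 2.4 z 0.0314
top fixed 129 [ 519.5 -124.8] [57.4 22.8] 2.7 z 0.0315
top mov 128 [ 525.1 -256.2] [57.4 15.1] 2.0 z 0.0313
top hous 294 [ 527.  -295.6] [55.6 39.2] 3.7 z 0.0352
```

```bash
cat > h.py <<'E'
import numpy as np,sys
from scipy.spatial.transform import Rotation as Ro
from bench import arm
def Rq(q):return Ro.from_quat([q[1],q[2],q[3],q[0]])
def down(az): # tool y down, tool z at azimuth az(deg)
    a=np.radians(az);z=np.array([np.cos(a),np.sin(a),0]);y=np.array([0,0,-1.]);x=np.cross(y,z)
    return Ro.from_matrix(np.c_[x,y,z])
def st():
    o=arm.get_obs();R=Rq(o["orientation"]);M=R.as_matrix()
    print("t",round(float(o["t"]),2),"tcp",o["tcp_pos"].round(4),"zaz",np.degrees(np.arctan2(M[1,2],M[0,2])).round(2),"ydir",M[:,1].round(4),"F",o["wrist_force"].round(2),"op",round(float(o["opening"]),4),"q",o["q"].round(3));return o,R
def go(p,az):
    o,R=st();T=down(az);rv=(R.inv()*T).as_rotvec(degrees=True)
    d=np.array(p)-o["tcp_pos"]
    print("rot",rv.round(2),"| shift units old axes",(R.inv().apply(d)/.05).round(3),"| new axes",(T.inv().apply(d)/.05).round(3))
E
python3 - <<'E'
from h import *
for a in(-17,163):go([.508,.145,.13],a)
E
```

```text
t 0.1 tcp [0.2113 0.5341 0.2304] zaz 68.41 ydir [-8.0e-04 -1.7e-03 -1.0e+00] F [ 0.08 -0.89 -0.19] op 0.0852 q [ 1.084  0.378  0.08   1.274 -0.     1.461]
rot [9.000e-02 8.541e+01 7.000e-02] | shift units old axes [ 8.382  2.017 -5.049] | new axes [5.708 2.009 7.95 ]
t 0.1 tcp [0.2113 0.5341 0.2304] zaz 68.41 ydir [-8.0e-04 -1.7e-03 -1.0e+00] F [ 0.08 -0.89 -0.19] op 0.0852 q [ 1.084  0.378  0.08   1.274 -0.     1.461]
rot [ 7.000e-02 -9.459e+01 -1.000e-01] | shift units old axes [ 8.382  2.017 -5.049] | new axes [-5.708  2.009 -7.95 ]
```

Emit:
{"api": "carry_out", "payload": {"translation": [[0.5,0,-0.3],[0.8,0,-0.5],[0.8,0,-0.5],[0.8,0,-0.5],[0.8,0,-0.5],[0.8,0,-0.5],[0.8,0,-0.5],[0.8,0,-0.5]], "delta_rot": [[0,0,0],[0,0,0],[0,0,0],[0,0,0],[0,0,0],[0,0,0],[0,0,0],[0,0,0]], "grip": [1,1,1,1,1,1,1,1]}}

```text
t: 0.9
tcp_pos: [0.4258, 0.244, 0.231]
orientation: [-0.695, 0.695, -0.133, 0.132]
wrist_force: [1.0, 0.3, -0.3]
opening: 0.0853
```

Emit:
{"api": "carry_out", "payload": {"translation": [[0,0,0],[0,0,0],[0,0,0],[0,0,0],[0,0,0],[0,0,0],[0,0,0],[0,0,0]], "delta_rot": [[0,8.5,0],[0,8.5,0],[0,8.5,0],[0,8.5,0],[0,8.5,0],[0,8.5,0],[0,8.5,0],[0,8.5,0]], "grip": [1,1,1,1,1,1,1,1]}}

```text
t: 1.7
tcp_pos: [0.4249, 0.2456, 0.2308]
orientation: [-0.5, 0.501, -0.5, 0.5]
wrist_force: [-0.0, 0.6, 0.1]
opening: 0.0853
```

```bash
python3 -c "
from h import *
go([.508,.145,.12],-17)"
```

```text
t 1.7 tcp [0.4249 0.2456 0.2308] zaz 0.06 ydir [-1.e-03 -3.e-04 -1.e+00] F [-0.    0.59  0.13] op 0.0853 q [ 0.395  0.207 -0.153  1.211  0.     1.965]
rot [ 0.05 17.06  0.03] | shift units old axes [2.013 2.216 1.662] | new axes [1.439 2.217 2.178]
```

Emit:
{"api": "carry_out", "payload": {"translation": [[0.5,0.4,0.42],[0.5,0.4,0.42],[0.5,0.4,0.42],[0.51,0.4,0.4],[0,0.4,0],[0,0.21,0],[0,0,0],[0,0,0]], "delta_rot": [[0,0,0],[0,0,0],[0,0,0],[0,0,0],[0,8.5,0],[0,8.5,0],[0,0,0],[0,0,0]], "grip": [1,1,1,1,1,1,1,1]}}

```text
t: 2.5
tcp_pos: [0.5086, 0.1459, 0.1207]
orientation: [0.423, -0.424, 0.566, -0.566]
wrist_force: [-0.4, 0.7, 0.4]
opening: 0.0855
```

```bash
python3 - <<'E'
from h import *
import cv2
go([.508,.145,.009],-17)
for n,b in(("top",(130,180,160,120)),("scene",(120,170,180,135))):
    im=arm.camera(n)["image"];x,y,w,h=b
    cv2.imwrite(f"pics/{n}1.png",cv2.resize(im[y:y+h,x:x+w],None,fx=4,fy=4,interpolation=cv2.INTER_CUBIC))
E
```

```text
t 2.5 tcp [0.5086 0.1459 0.1207] zaz -16.41 ydir [-9.e-04 -1.e-04 -1.e+00] F [-0.39  0.65  0.37] op 0.0855 q [ 0.159  0.346 -0.26   0.966  0.     2.017]
rot [0.05 0.59 0.02] | shift units old axes [ 0.02   2.233 -0.004] | new axes [ 0.021  2.233 -0.006]
```

View pics/top1.png

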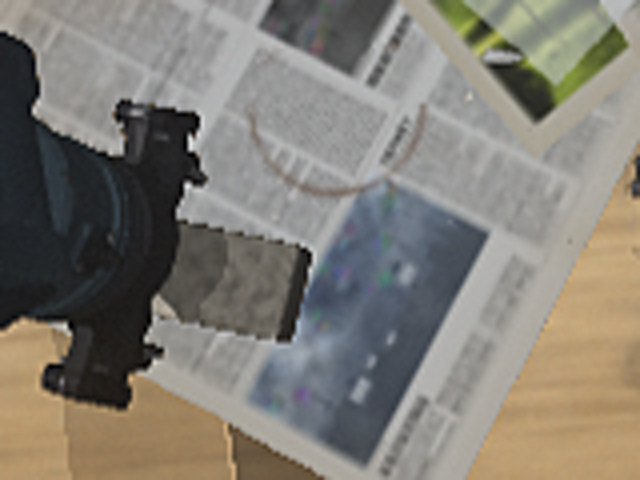

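View pics/scene1.png

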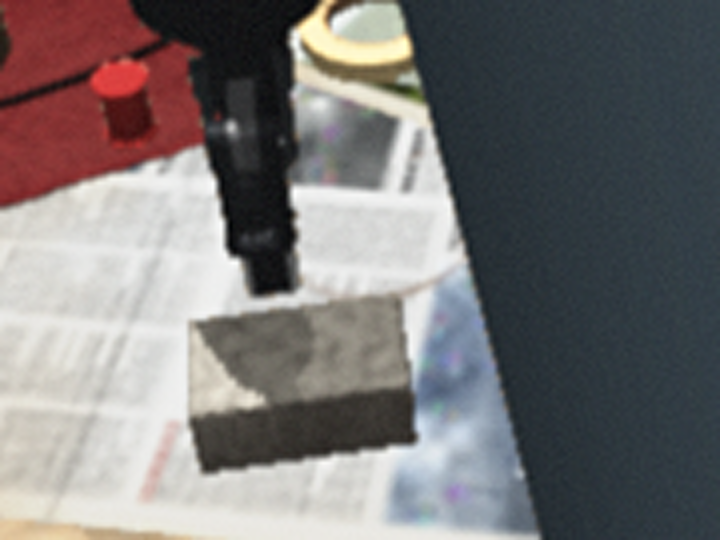

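The pictures show the open fingers over the stone's middle, one on each long side (scene crop: a fingertip at (270,290), beyond the stone's far edge). I'll descend and grip.

Emit:
{"api": "carry_out", "payload": {"translation": [[0,0.5,0],[0,0.5,0],[0.02,0.5,0],[0,0.4,0],[0,0.2,0],[0,0.1,0],[0,0,0],[0,0,0]], "delta_rot": [[0,0.6,0],[0,0,0],[0,0,0],[0,0,0],[0,0,0],[0,0,0],[0,0,0],[0,0,0]], "grip": [1,1,1,1,1,1,1,1]}}

```text
t: 3.4
tcp_pos: [0.5097, 0.1452, 0.0119]
orientation: [-0.42, 0.419, -0.569, 0.569]
wrist_force: [0.2, 1.2, -0.2]
opening: 0.0855
```

Emit:
{"api": "carry_out", "payload": {"translation": [[0,0,0],[0,0,0],[0,0,0],[0,0,0],[0,0,0],[0,0,0],[0,0,0],[0,0,0]], "delta_rot": [[0,0,0],[0,0,0],[0,0,0],[0,0,0],[0,0,0],[0,0,0],[0,0,0],[0,0,0]], "grip": [0.8,0.7,0.6,0.5,0.4,0.4,0.4,0.4]}}

```text
t: 4.2
tcp_pos: [0.509, 0.1453, 0.0118]
orientation: [0.42, -0.419, 0.569, -0.569]
wrist_force: [-2.4, 0.6, 5.9]
opening: 0.0572
```

```bash
python3 -c "
from h import *
st()"
```

```text
t 4.2 tcp [0.509  0.1453 0.0118] zaz -17.18 ydir [ 9.e-04  9.e-04 -1.e+00] F [-2.4   0.63  5.86] op 0.0572 q [ 1.580e-01  4.600e-01 -4.060e-01  7.030e-01  1.000e-03  2.028e+00]
```

Emit:
{"api": "carry_out", "payload": {"translation": [[0,-0.1,0],[0,-0.2,0],[0,-0.3,0],[0,-0.4,0],[0,-0.4,0],[0,-0.4,0],[0,-0.2,0],[0,0,0]], "delta_rot": [[0,0,0],[0,0,0],[0,0,0],[0,0,0],[0,0,0],[0,0,0],[0,0,0],[0,0,0]], "grip": [0.4,0.4,0.4,0.4,0.4,0.4,0.4,0.4]}}

```text
t: 5.0
tcp_pos: [0.5099, 0.1451, 0.1124]
orientation: [-0.421, 0.419, -0.569, 0.57]
wrist_force: [0.2, -0.5, -4.3]
opening: 0.0574
```

```bash
python3 - <<'E'
from h import *
import cv2
go([.522,-.186,.115],2.7)
for n in("top","scene"):
    c=arm.camera(n);np.savez(f"{n}2.npz",**c);im=c["image"]
    cv2.imwrite(f"pics/{n}2.png",im)
E
```

```text
t 5.0 tcp [0.5099 0.1451 0.1124] zaz -17.19 ydir [ 3.2e-03  5.0e-04 -1.0e+00] F [ 0.19 -0.54 -4.27] op 0.0574 q [ 0.158  0.352 -0.275  0.941  0.     2.028]
rot [ -0.18 -19.89  -0.05] | shift units old axes [ 6.256 -0.055  2.187] | new axes [ 6.627 -0.052 -0.071]
```

View pics/scene2.png

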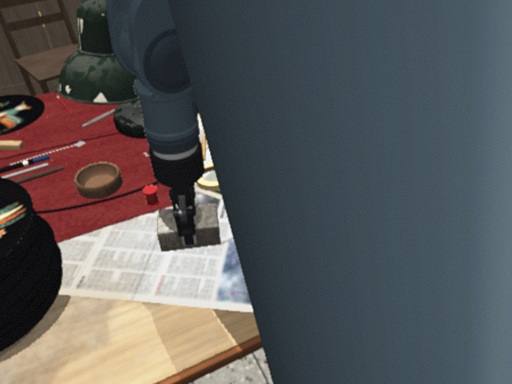

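The stone hangs level in the fingers at (188,225) in the scene view. Next I'll turn it and carry it over the holder.

Emit:
{"api": "carry_out", "payload": {"translation": [[0.3,0,0.1],[0.7,0,0.25],[0.8,0,0.28],[0.8,0,0.28],[0.8,0,0.28],[0.8,0,0.28],[0.8,0,0.28],[0.6,0,0.2]], "delta_rot": [[0,0,0],[0,0,0],[0,0,0],[0,0,0],[0,0,0],[0,0,0],[0,0,0],[0,0,0]], "grip": [0.4,0.4,0.4,0.4,0.4,0.4,0.4,0.4]}}

```text
t: 5.9
tcp_pos: [0.5178, -0.1545, 0.1096]
orientation: [0.418, -0.42, 0.57, -0.569]
wrist_force: [0.1, 0.4, -4.4]
opening: 0.0573
```

Emit:
{"api": "carry_out", "payload": {"translation": [[0,0,0],[0,0,0],[0,0,0],[0,0,0],[0,0,0],[0,0,0],[0,0,0],[0,0,0]], "delta_rot": [[0,-3,0],[0,-4,0],[0,-4,0],[0,-4,0],[0,-3,0],[0,-1.9,0],[0,0,0],[0,0,0]], "grip": [0.4,0.4,0.4,0.4,0.4,0.4,0.4,0.4]}}

```text
t: 6.7
tcp_pos: [0.5182, -0.1516, 0.1099]
orientation: [-0.511, 0.512, -0.489, 0.488]
wrist_force: [0.3, -0.3, -4.5]
opening: 0.0573
```

```bash
python3 - <<'E'
from h import *
go([.5222,-.191,.115],2.7)
E
```

```text
t 6.7 tcp [ 0.5182 -0.1516  0.1099] zaz 2.64 ydir [-1.7e-03  6.0e-04 -1.0e+00] F [ 0.32 -0.26 -4.47] op 0.0573 q [-0.402  0.376 -0.246  0.951 -0.     1.123]
rot [ 0.1  -0.06 -0.04] | shift units old axes [ 0.792 -0.103  0.044] | new axes [ 0.792 -0.103  0.043]
```

Emit:
{"api": "carry_out", "payload": {"translation": [[0.2,0.1,0.02],[0.3,0.2,0.02],[0.29,0.2,0],[0,0.2,0],[0,0.2,0],[0,0.2,0],[0,0.1,0],[0,0,0]], "delta_rot": [[0,0,0],[0,0,0],[0,0,0],[0,0,0],[0,0,0],[0,0,0],[0,0,0],[0,0,0]], "grip": [0.4,0.4,0.4,0.4,0.4,0.4,0.4,0.4]}}

```text
t: 7.5
tcp_pos: [0.5221, -0.1899, 0.0497]
orientation: [-0.512, 0.512, -0.489, 0.487]
wrist_force: [0.4, 0.2, -3.7]
opening: 0.0568
```

```bash
python3 - <<'E'
from h import *
import cv2
go([.5222,-.191,.023],2.7)
for n,b in(("top",(240,170,160,120)),("scene",(270,130,150,110))):
    c=arm.camera(n);im=c["image"];x,y,w,h=b;np.savez(f"{n}3.npz",**c)
    cv2.imwrite(f"pics/{n}3.png",cv2.resize(im[y:y+h,x:x+w],None,fx=4,fy=4,interpolation=cv2.INTER_CUBIC))
E
```

```text
t 7.5 tcp [ 0.5221 -0.1899  0.0497] zaz 2.75 ydir [-0.0019  0.0012 -1.    ] F [ 0.4   0.16 -3.75] op 0.0568 q [-0.463  0.462 -0.284  0.827  0.     1.06 ]
rot [ 0.11  0.05 -0.07] | shift units old axes [0.024 0.533 0.002] | new axes [0.023 0.533 0.001]
```

View pics/top3.png

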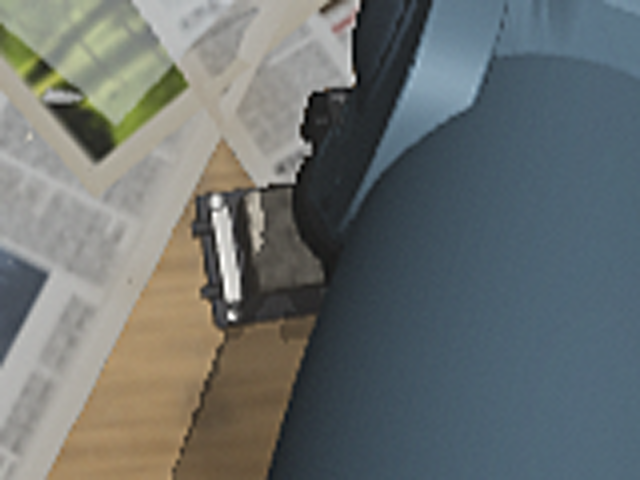

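View pics/scene3.png

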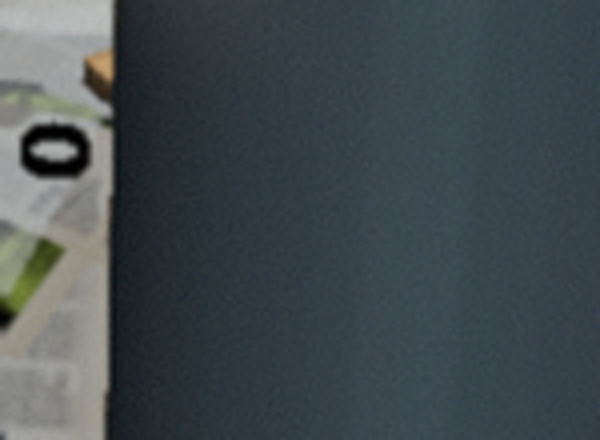

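The top view shows the stone's left end at crop x≈245, just right of the fixed stop at (225,250). The scene view is blocked by the arm. I'll measure the end gap from depth.

```bash
python3 - <<'E'
from dep import *
c=dict(np.load("top3.npz"));p=cloud(c)
a=np.radians(2.7);d=p-np.array([.522,-.186,0]);X=np.cos(a)*d[:,0]+np.sin(a)*d[:,1];Y=-np.sin(a)*d[:,0]+np.cos(a)*d[:,1]
m=(p[:,2]>.074)&(p[:,2]<.093)&(abs(X)<.04)&(Y<.07)&(Y>0);print("stone",m.sum(),np.percentile(Y[m],[90,98,100]).round(4),np.percentile(X[m],[0,2,98,100]).round(4),np.median(p[m,2]))
m=(p[:,2]>.026)&(p[:,2]<.036)&(abs(X)<.04)&(Y<.08)&(Y>.04);print("fixed",m.sum(),np.percentile(Y[m],[0,2,98,100]).round(4),np.percentile(X[m],[0,2,98,100]).round(4))
for i in range(8):
    s=(p[:,2]>.074)&(p[:,2]<.093)&(X>-.032+.008*i)&(X<-.024+.008*i)&(Y<.07)&(Y>0)
    print(round(-.028+.008*i,3),Y[s].max().round(4) if s.any() else None)
E
```

```text
stone 353 [0.0437 0.0459 0.0465] [-0.0318 -0.0284  0.0274  0.0289] 0.08312787683485913
fixed 124 [0.0499 0.0502 0.0664 0.072 ] [-0.0284 -0.0276  0.0278  0.0289]
-0.028 0.0461
-0.02 0.0455
-0.012 0.0462
-0.004 0.0464
0.004 0.0462
0.012 0.0465
0.02 0.0458
0.028 0.0448
```

The gap to the fixed stop is 4 mm, and the stone is centred across and aligned. Lowering now.

Emit:
{"api": "carry_out", "payload": {"translation": [[0,0.1,0],[0,0.1,0],[0,0.1,0],[0,0.1,0],[0,0.06,0],[0,0.04,0],[0,0.02,0],[0,0,0]], "delta_rot": [[0,0,0],[0,0,0],[0,0,0],[0,0,0],[0,0,0],[0,0,0],[0,0,0],[0,0,0]], "grip": [0.4,0.4,0.4,0.4,0.4,0.4,0.4,0.4]}}

```text
t: 8.4
tcp_pos: [0.523, -0.1907, 0.0247]
orientation: [0.512, -0.512, 0.488, -0.488]
wrist_force: [-0.4, 0.3, -5.1]
opening: 0.057
```

Emit:
{"api": "carry_out", "payload": {"translation": [[0,0.02,0],[0,0.02,0],[0,0,0],[0,0,0],[0,0,0],[0,0,0],[0,0,0],[0,0,0]], "delta_rot": [[0,0,0],[0,0,0],[0,0,0],[0,0,0],[0,0,0],[0,0,0],[0,0,0],[0,0,0]], "grip": [0.4,0.4,0.4,0.4,0.4,0.4,0.4,0.4]}}

```text
t: 9.2
tcp_pos: [0.523, -0.1907, 0.0228]
orientation: [0.512, -0.512, 0.488, -0.488]
wrist_force: [-1.8, 0.9, -4.1]
opening: 0.0564
```

Emit:
{"api": "carry_out", "payload": {"translation": [[0,0.01,0],[0,0,0],[0,0.005,0],[0,0,0],[0,0.005,0],[0,0,0],[0,0,0],[0,0,0]], "delta_rot": [[0,0,0],[0,0,0],[0,0,0],[0,0,0],[0,0,0],[0,0,0],[0,0,0],[0,0,0]], "grip": [0.4,0.4,0.4,0.4,0.4,0.4,0.4,0.4]}}

```text
t: 10.0
tcp_pos: [0.523, -0.1907, 0.0218]
orientation: [0.512, -0.512, 0.488, -0.488]
wrist_force: [-0.1, 0.5, -4.2]
opening: 0.0566
```

Emit:
{"api": "carry_out", "payload": {"translation": [[0,0.005,0],[0,0.005,0],[0,0.005,0],[0,0,0],[0,0,0],[0,0,0],[0,0,0],[0,0,0]], "delta_rot": [[0,0,0],[0,0,0],[0,0,0],[0,0,0],[0,0,0],[0,0,0],[0,0,0],[0,0,0]], "grip": [0.4,0.4,0.4,0.4,0.4,0.4,0.4,0.4]}}

```text
t: 10.8
tcp_pos: [0.523, -0.1907, 0.0218]
orientation: [0.512, -0.512, 0.488, -0.488]
wrist_force: [-1.9, 0.2, 5.1]
opening: 0.057
```

Contact: the force went from -4 to +5 N. Releasing and rising.

Emit:
{"api": "carry_out", "payload": {"translation": [[0,0,0],[0,0,0],[0,0,0],[0,0,0],[0,0,0],[0,-0.1,0],[0,-0.2,0],[0,-0.4,0]], "delta_rot": [[0,0,0],[0,0,0],[0,0,0],[0,0,0],[0,0,0],[0,0,0],[0,0,0],[0,0,0]], "grip": [0.75,0.8,0.85,0.95,0.95,0.95,0.95,0.95]}}

```text
t: 11.6
tcp_pos: [0.5219, -0.1902, 0.0558]
orientation: [-0.511, 0.512, -0.489, 0.487]
wrist_force: [0.3, 0.1, 0.1]
opening: 0.0814
```

Emit:
{"api": "carry_out", "payload": {"translation": [[0,-0.5,0],[0,-0.5,0],[0,-0.5,0],[0,-0.2,0],[0,0,0],[0,0,0],[0,0,0],[0,0,0]], "delta_rot": [[0,0,0],[0,0,0],[0,0,0],[0,0,0],[0,0,0],[0,0,0],[0,0,0],[0,0,0]], "grip": [0.95,0.9,0.5,0,0,0,0,0]}}

```text
t: 12.4
tcp_pos: [0.522, -0.1903, 0.1396]
orientation: [-0.511, 0.512, -0.489, 0.487]
wrist_force: [-0.1, -0.4, 0.3]
opening: -0.0
```

```bash
python3 - <<'E'
from h import *
import cv2
go([.527,-.2957,.07],2.7)
go([.527,-.2957,.07],-87.3)
go([.527,-.2957,.07],92.7)
for n,b in(("top",(240,170,160,120)),):
    c=arm.camera(n);im=c["image"];x,y,w,h=b;np.savez(f"{n}4.npz",**c)
    cv2.imwrite(f"pics/{n}4.png",cv2.resize(im[y:y+h,x:x+w],None,fx=4,fy=4,interpolation=cv2.INTER_CUBIC))
E
```

```text
t 12.4 tcp [ 0.522  -0.1903  0.1396] zaz 2.71 ydir [-0.0024  0.0013 -1.    ] F [-0.07 -0.42  0.32] op -0.0 q [-0.464  0.383 -0.152  1.038  0.     1.06 ]
rot [ 0.13  0.01 -0.08] | shift units old axes [2.113 1.39  0.003] | new axes [2.111 1.393 0.   ]
t 12.4 tcp [ 0.522  -0.1903  0.1396] zaz 2.71 ydir [-0.0024  0.0013 -1.    ] F [-0.07 -0.42  0.32] op -0.0 q [-0.464  0.383 -0.152  1.038  0.     1.06 ]
rot [1.700e-01 9.001e+01 4.000e-02] | shift units old axes [2.113 1.39  0.003] | new axes [-0.     1.393  2.111]
t 12.4 tcp [ 0.522  -0.1903  0.1396] zaz 2.71 ydir [-0.0024  0.0013 -1.    ] F [-0.07 -0.42  0.32] op -0.0 q [-0.464  0.383 -0.152  1.038  0.     1.06 ]
rot [ 4.000e-02 -8.999e+01 -1.700e-01] | shift units old axes [2.113 1.39  0.003] | new axes [ 0.     1.393 -2.111]
```

View pics/top4.png

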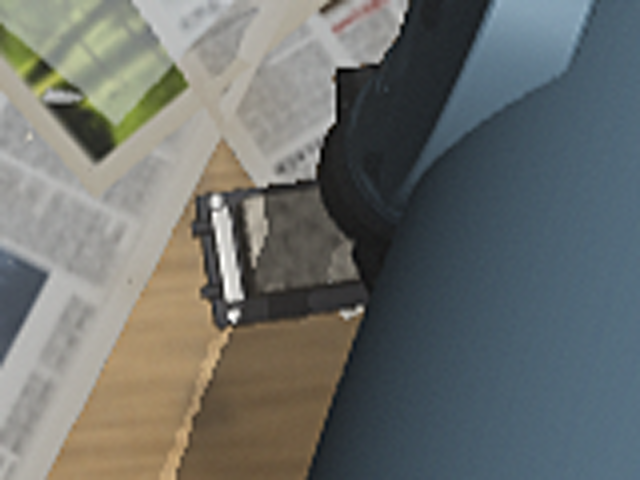

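The stone lies flat on the bed with the fingers clear (crop: stone from x=245 to 355). I'll shut the fingers and turn the tool so the stroke runs along tool x, then move over the wheel.

Emit:
{"api": "carry_out", "payload": {"translation": [[0.5,0,0],[0.8,0,0],[0.8,0,0],[0,0,0],[0,0,0],[0,0,0],[0,0,0],[0,0,0]], "delta_rot": [[0,0,0],[0,0,0],[0,0,0],[0,-8.5,0],[0,-8.5,0],[0,-8.5,0],[0,-8.5,0],[0,-8.5,0]], "grip": [0,0,0,0,0,0,0,0]}}

```text
t: 13.25
tcp_pos: [0.5275, -0.2954, 0.1402]
orientation: [0.655, -0.654, 0.268, -0.267]
wrist_force: [-0.7, 0.2, 0.1]
opening: -0.0002
```

Emit:
{"api": "carry_out", "payload": {"translation": [[0,0,0],[0,0,0],[0,0,0],[0,0,0],[0,0,0],[0,0,0],[0,0,0],[0,0,0]], "delta_rot": [[0,-8.5,0],[0,-8.5,0],[0,-8.5,0],[0,-8.5,0],[0,-8.5,0],[0,-5,0],[0,0,0],[0,0,0]], "grip": [0,0,0,0,0,0,0,0]}}

```text
t: 14.05
tcp_pos: [0.5277, -0.2954, 0.1405]
orientation: [0.707, -0.707, -0.016, 0.016]
wrist_force: [-0.8, -0.3, -0.5]
opening: -0.0
```

```bash
python3 - <<'E'
from h import *
import cv2
go([.519,-.2961,.055],92.7)
for n,b in(("top",(260,150,160,120)),("scene",(270,110,180,135))):
    c=arm.camera(n);im=c["image"];x,y,w,h=b;np.savez(f"{n}5.npz",**c)
    cv2.imwrite(f"pics/{n}5.png",cv2.resize(im[y:y+h,x:x+w],None,fx=4,fy=4,interpolation=cv2.INTER_CUBIC))
E
```

```text
t 14.05 tcp [ 0.5277 -0.2954  0.1405] zaz 92.6 ydir [-7.e-04  6.e-04 -1.e+00] F [-0.77 -0.31 -0.52] op -0.0 q [-0.615  0.476 -0.005  1.091  0.    -0.661]
rot [-0.04 -0.1  -0.04] | shift units old axes [-0.173  1.71  -0.006] | new axes [-0.174  1.71  -0.005]
```

View pics/top5.png

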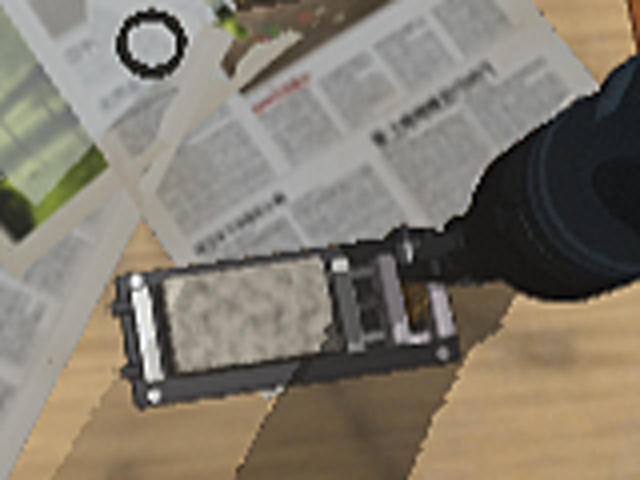

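View pics/scene5.png

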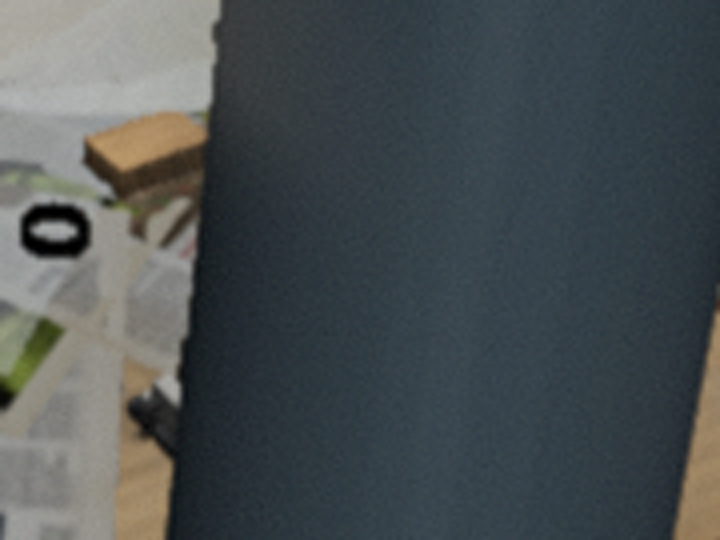

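In the top view the stone (165–335, 255–370) lies on the bed between the stops with a gap at each end, and the tip is above the wheel. Descending.

Emit:
{"api": "carry_out", "payload": {"translation": [[-0.17,0.3,0],[0,0.4,0],[0,0.4,0],[0,0.4,0],[0,0.3,0],[0,0.1,0],[0,0,0],[0,0,0]], "delta_rot": [[0,0,0],[0,0,0],[0,0,0],[0,0,0],[0,0,0],[0,0,0],[0,0,0],[0,0,0]], "grip": [0,0,0,0,0,0,0,0]}}

```text
t: 14.95
tcp_pos: [0.5199, -0.2963, 0.0468]
orientation: [-0.707, 0.707, 0.017, -0.016]
wrist_force: [0.8, 0.7, 0.1]
opening: -0.0002
```

Emit:
{"api": "carry_out", "payload": {"translation": [[0,0.02,0],[0,0.02,0],[0,0.01,0],[0,0.01,0],[0,0,0],[0,0,0],[0,0,0],[0,0,0]], "delta_rot": [[0,0,0],[0,0,0],[0,0,0],[0,0,0],[0,0,0],[0,0,0],[0,0,0],[0,0,0]], "grip": [0,0,0,0,0,0,0,0]}}

```text
t: 15.75
tcp_pos: [0.5195, -0.296, 0.043]
orientation: [0.707, -0.707, -0.017, 0.017]
wrist_force: [0.1, -1.5, -0.1]
opening: 0.0001
```

Emit:
{"api": "carry_out", "payload": {"translation": [[0,0.01,0],[0,0.01,0],[0,0.01,0],[0,0,0],[0,0,0],[0,0,0],[0,0,0],[0,0,0]], "delta_rot": [[0,0,0],[0,0,0],[0,0,0],[0,0,0],[0,0,0],[0,0,0],[0,0,0],[0,0,0]], "grip": [0,0,0,0,0,0,0,0]}}

```text
t: 16.55
tcp_pos: [0.5195, -0.296, 0.0415]
orientation: [0.707, -0.707, -0.017, 0.017]
wrist_force: [0.4, 0.7, -0.5]
opening: -0.0
```

Emit:
{"api": "carry_out", "payload": {"translation": [[0,0.01,0],[0,0,0],[0,0.005,0],[0,0,0],[0,0,0],[0,0,0],[0,0,0],[0,0,0]], "delta_rot": [[0,0,0],[0,0,0],[0,0,0],[0,0,0],[0,0,0],[0,0,0],[0,0,0],[0,0,0]], "grip": [0,0,0,0,0,0,0,0]}}

```text
t: 17.35
tcp_pos: [0.5195, -0.296, 0.0408]
orientation: [0.707, -0.707, -0.017, 0.017]
wrist_force: [-0.1, 0.7, -0.5]
opening: -0.0
```

Emit:
{"api": "carry_out", "payload": {"translation": [[0,0.005,0],[0,0,0],[0,0.005,0],[0,0,0],[0,0,0],[0,0,0],[0,0,0],[0,0,0]], "delta_rot": [[0,0,0],[0,0,0],[0,0,0],[0,0,0],[0,0,0],[0,0,0],[0,0,0],[0,0,0]], "grip": [0,0,0,0,0,0,0,0]}}

```text
t: 18.15
tcp_pos: [0.5195, -0.296, 0.0403]
orientation: [0.707, -0.707, -0.017, 0.017]
wrist_force: [0.1, -0.1, 0.1]
opening: 0.0
```

Emit:
{"api": "carry_out", "payload": {"translation": [[0,0.005,0],[0,0,0],[0,0.005,0],[0,0,0],[0,0,0],[0,0,0],[0,0,0],[0,0,0]], "delta_rot": [[0,0,0],[0,0,0],[0,0,0],[0,0,0],[0,0,0],[0,0,0],[0,0,0],[0,0,0]], "grip": [0,0,0,0,0,0,0,0]}}

```text
t: 18.95
tcp_pos: [0.5195, -0.2961, 0.0399]
orientation: [-0.707, 0.707, 0.017, -0.017]
wrist_force: [-1.8, 0.6, 3.5]
opening: -0.0001
```

Contact at z≈0.040. I'll press a bit more and make a first stroke.

Emit:
{"api": "carry_out", "payload": {"translation": [[0,0.006,0],[0,0,0],[0.03,0,0],[0.03,0,0],[0.03,0,0],[0.03,0,0],[0.03,0,0],[0,0,0]], "delta_rot": [[0,0,0],[0,0,0],[0,0,0],[0,0,0],[0,0,0],[0,0,0],[0,0,0],[0,0,0]], "grip": [0,0,0,0,0,0,0,0]}}

```text
t: 19.75
tcp_pos: [0.5271, -0.2957, 0.0399]
orientation: [-0.707, 0.707, 0.017, -0.017]
wrist_force: [-1.6, 0.8, 6.0]
opening: 0.0002
```

Emit:
{"api": "carry_out", "payload": {"translation": [[0,0.004,0],[0.03,0,0],[0.03,0,0],[0.03,0,0],[0.03,0,0],[0.03,0,0],[0.01,0,0],[0,0,0]], "delta_rot": [[0,0,0],[0,0,0],[0,0,0],[0,0,0],[0,0,0],[0,0,0],[0,0,0],[0,0,0]], "grip": [0,0,0,0,0,0,0,0]}}

```text
t: 20.55
tcp_pos: [0.5352, -0.2953, 0.0398]
orientation: [-0.707, 0.707, 0.017, -0.017]
wrist_force: [-1.1, 0.6, 6.2]
opening: -0.0003
```

```bash
cat > stop.py <<'E'
from dep import *
from bench import arm
import sys
def meas(c):
    p=cloud(c);a=np.radians(2.7);d=p-np.array([.522,-.186,0]);X=np.cos(a)*d[:,0]+np.sin(a)*d[:,1];Y=-np.sin(a)*d[:,0]+np.cos(a)*d[:,1]
    for nm,z0,z1,y0,y1 in(("mov",.026,.036,-.08,-.04),("stone",.05,.062,-.08,.06),("fix",.026,.036,.045,.075)):
        m=(p[:,2]>z0)&(p[:,2]<z1)&(X>-.027)&(X<.02)&(Y<y1)&(Y>y0)
        print(nm,m.sum(),np.percentile(Y[m],[2,50,98]).round(4) if m.any() else"")
if __name__=="__main__":
    if sys.argv[1]=="old":meas(dict(np.load("top5.npz")));
    n=sys.argv[1]
    c=arm.camera("top");im=c["image"];x,y,w,h=280,190,110,75
    cv2.imwrite(f"pics/{n}.png",cv2.resize(im[y:y+h,x:x+w],None,fx=7,fy=7,interpolation=cv2.INTER_CUBIC))
    meas(c);o=arm.get_obs();print(o["t"],o["tcp_pos"].round(4),o["wrist_force"].round(1))
E
python3 -c "
from stop import *
meas(dict(np.load('top5.npz')))"; python3 stop.py s1
```

```text
mov 107 [-0.0779 -0.0682 -0.0627]
stone 832 [-0.052 -0.004  0.044]
fix 115 [0.0453 0.056  0.0689]
mov 96 [-0.0756 -0.0652 -0.06  ]
stone 834 [-0.0518 -0.0038  0.0439]
fix 110 [0.0453 0.0559 0.0663]
20.6 [ 0.5352 -0.2953  0.0398] [-1.2  0.9  5.9]
```

View pics/s1.png

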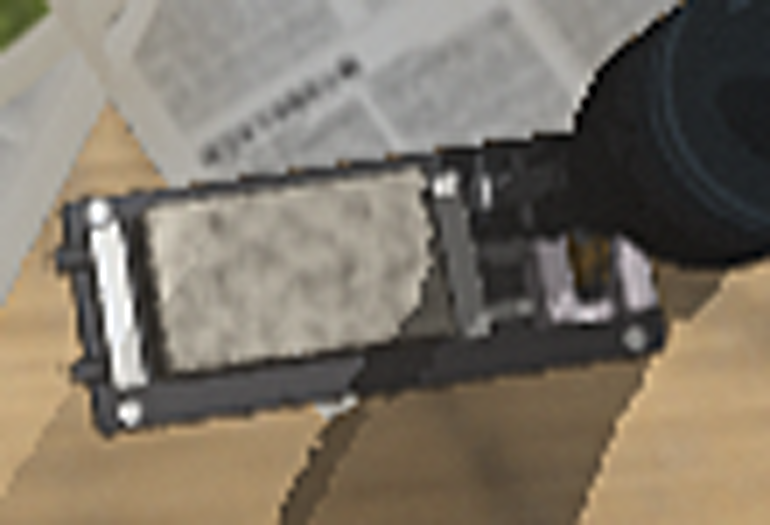

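The stop advanced about 3 mm (depth: -62.7 to -60.0) and the stone stayed put. I'll repeat the strokes.

Emit:
{"api": "carry_out", "payload": {"translation": [[0,-0.06,0],[-0.12,0,0],[-0.13,0,0],[-0.1,0,0],[0,0.03,0],[0,0.02,0],[0,0.014,0],[0,0,0]], "delta_rot": [[0,0,0],[0,0,0],[0,0,0],[0,0,0],[0,0,0],[0,0,0],[0,0,0],[0,0,0]], "grip": [0,0,0,0,0,0,0,0]}}

```text
t: 21.4
tcp_pos: [0.5172, -0.2961, 0.0396]
orientation: [-0.707, 0.707, 0.017, -0.017]
wrist_force: [-2.9, 0.4, 6.0]
opening: -0.0004
```

Emit:
{"api": "carry_out", "payload": {"translation": [[0.02,0.004,0],[0.05,0,0],[0.06,0,0],[0.06,0,0],[0.06,0,0],[0.06,0,0],[0.05,0,0],[0,0,0]], "delta_rot": [[0,0,0],[0,0,0],[0,0,0],[0,0,0],[0,0,0],[0,0,0],[0,0,0],[0,0,0]], "grip": [0,0,0,0,0,0,0,0]}}

```text
t: 22.2
tcp_pos: [0.5364, -0.2952, 0.0397]
orientation: [-0.707, 0.707, 0.017, -0.016]
wrist_force: [0.1, 2.1, 5.4]
opening: 0.0004
```

Emit:
{"api": "carry_out", "payload": {"translation": [[0,-0.06,0],[-0.12,0,0],[-0.13,0,0],[-0.12,0,0],[0,0.03,0],[0,0.02,0],[0,0.011,0],[0,0,0]], "delta_rot": [[0,0,0],[0,0,0],[0,0,0],[0,0,0],[0,0,0],[0,0,0],[0,0,0],[0,0,0]], "grip": [0,0,0,0,0,0,0,0]}}

```text
t: 23.0
tcp_pos: [0.5166, -0.2961, 0.0395]
orientation: [-0.707, 0.707, 0.017, -0.017]
wrist_force: [-3.6, 1.9, 7.1]
opening: 0.0001
```

```bash
python3 stop.py s2
```

```text
mov 62 [-0.0704 -0.0632 -0.0594]
stone 832 [-0.052  -0.004   0.0436]
fix 112 [0.0453 0.0557 0.067 ]
23.05 [ 0.5166 -0.2961  0.0395] [-2.8  0.9  6.8]
```

View pics/s2.png

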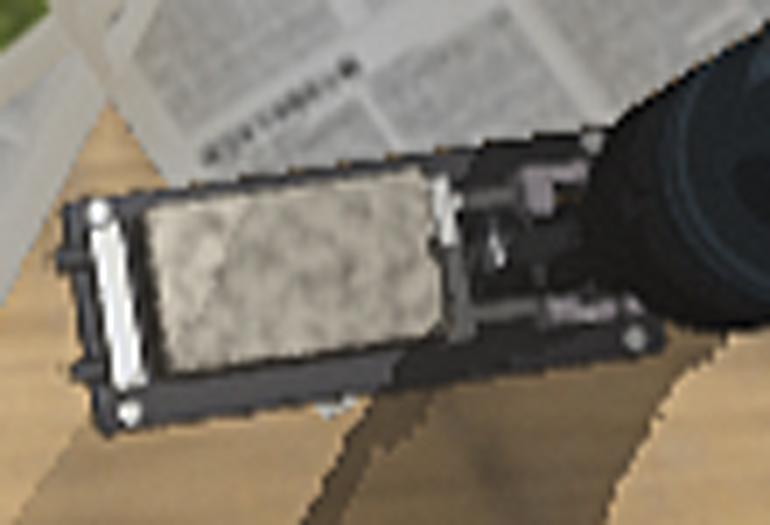

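The stop has moved on again: its outer lower corner went from x≈487 to 472 in the crop. Continuing.

Emit:
{"api": "carry_out", "payload": {"translation": [[0.02,0.004,0],[0.05,0.002,0],[0.06,0,0],[0.06,0,0],[0.06,0,0],[0.06,0,0],[0.05,0,0],[0,0,0]], "delta_rot": [[0,0,0],[0,0,0],[0,0,0],[0,0,0],[0,0,0],[0,0,0],[0,0,0],[0,0,0]], "grip": [0,0,0,0,0,0,0,0]}}

```text
t: 23.85
tcp_pos: [0.5359, -0.2952, 0.0397]
orientation: [-0.707, 0.707, 0.018, -0.016]
wrist_force: [-1.8, 2.6, 7.7]
opening: -0.0002
```

```bash
python3 stop.py s3
```

```text
mov 73 [-0.077  -0.0602 -0.0553]
stone 832 [-0.048  -0.0001  0.0474]
fix 111 [0.0492 0.0561 0.0704]
23.9 [ 0.5359 -0.2952  0.0397] [-1.4  1.6  6.8]
```

Emit:
{"api": "carry_out", "payload": {"translation": [[0,-0.06,0],[-0.12,0,0],[-0.1,0,0],[-0.1,0,0],[0,0.03,0],[0,0.02,0],[0,0.009,0],[0,0,0]], "delta_rot": [[0,0,0],[0,0,0],[0,0,0],[0,0,0],[0,0,0],[0,0,0],[0,0,0],[0,0,0]], "grip": [0,0,0,0,0,0,0,0]}}

```text
t: 24.7
tcp_pos: [0.5188, -0.296, 0.0397]
orientation: [-0.707, 0.707, 0.017, -0.017]
wrist_force: [-3.1, 1.8, 9.9]
opening: -0.0003
```

The stone has moved 4 mm with the stop and is nearly against the fixed stop. Another stroke, watching the tangential force.

Emit:
{"api": "carry_out", "payload": {"translation": [[0.02,0,0],[0.03,0,0],[0.03,0,0],[0.03,0,0],[0.03,0,0],[0.03,0,0],[0,0,0],[0,0,0]], "delta_rot": [[0,0,0],[0,0,0],[0,0,0],[0,0,0],[0,0,0],[0,0,0],[0,0,0],[0,0,0]], "grip": [0,0,0,0,0,0,0,0]}}

```text
t: 25.5
tcp_pos: [0.5236, -0.2957, 0.0397]
orientation: [-0.707, 0.707, 0.014, -0.019]
wrist_force: [-13.1, 2.0, 17.0]
opening: -0.0
```

```bash
python3 stop.py s4
```

```text
mov 65 [-0.0682 -0.0588 -0.0541]
stone 837 [-0.0474  0.0007  0.0483]
fix 110 [0.0496 0.056  0.0687]
25.55 [ 0.5235 -0.2957  0.0397] [-12.    1.3  16.8]
```

View pics/s4.png

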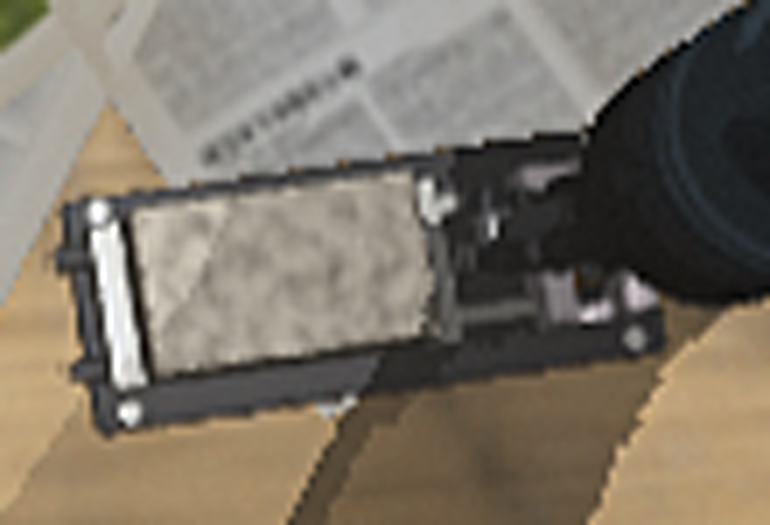

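Tight: the tip stalled after about 5 mm with 13 N tangential and 17 N normal force, and the stone is against the fixed stop. Lifting off and retreating.

Emit:
{"api": "carry_out", "payload": {"translation": [[-0.04,-0.03,0],[0,-0.2,0],[0,-0.5,0],[0,-0.6,0],[0,-0.6,0],[0,-0.4,0],[0,0,0],[0,0,0]], "delta_rot": [[0,0,0],[0,0,0],[0,0,0],[0,0,0],[0,0,0],[0,0,0],[0,0,0],[0,0,0]], "grip": [0,0,0,0,0,0,0,0]}}

```text
t: 26.35
tcp_pos: [0.526, -0.2959, 0.1553]
orientation: [-0.707, 0.707, 0.017, -0.016]
wrist_force: [0.3, -0.6, -0.6]
opening: -0.0003
```

Emit:
{"api": "carry_out", "payload": {"translation": [[0,0,0.5],[0,-0.3,0.8],[0,-0.3,0.8],[0,-0.3,0.8],[0,0,0.8],[0,0,0.8],[0,0,0.6],[0,0,0]], "delta_rot": [[0,0,0],[0,0,0],[0,0,0],[0,0,0],[0,0,0],[0,0,0],[0,0,0],[0,0,0]], "grip": [0,0,0,0,0,0,0,0]}}

```text
t: 27.15
tcp_pos: [0.5118, -0.0374, 0.1984]
orientation: [0.708, -0.706, -0.017, 0.02]
wrist_force: [0.0, -0.8, 0.5]
opening: 0.0
```

```bash
python3 stop.py s5; python3 - <<'E'
from h import *
import cv2
c=arm.camera("scene");im=c["image"]
cv2.imwrite("pics/sc6.png",cv2.resize(im,None,fx=1.5,fy=1.5));cv2.imwrite("pics/sc6c.png",cv2.resize(im[160:240,290:410],None,fx=6,fy=6,interpolation=cv2.INTER_CUBIC))
E
```

```text
mov 73 [-0.0766 -0.0591 -0.0548]
stone 835 [-0.0473  0.0007  0.048 ]
fix 41 [0.0494 0.0524 0.058 ]
27.2 [ 0.5122 -0.0393  0.1986] [-1.  -0.6  0.3]
```

View pics/s5.png

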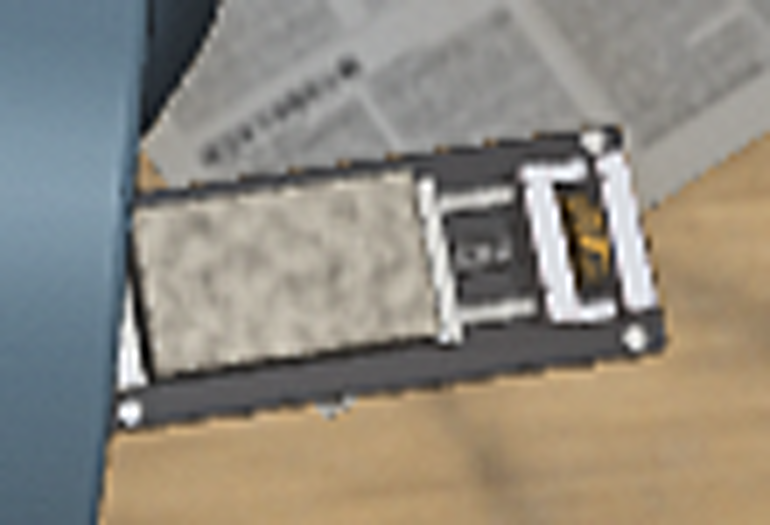

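View pics/sc6c.png

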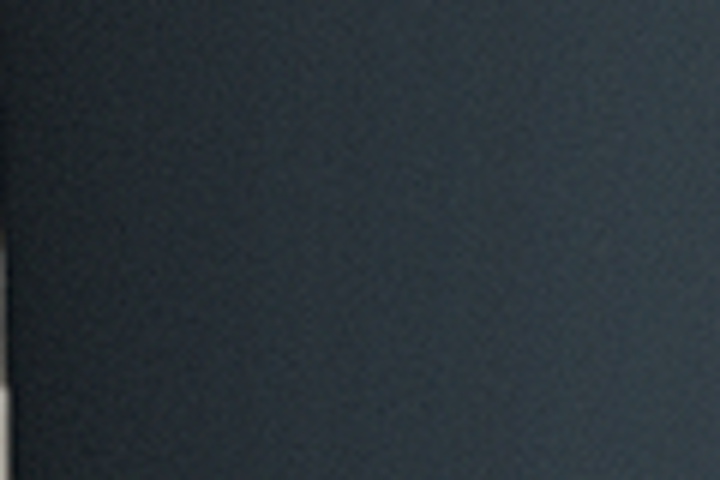

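The moving stop touches the stone's right end (crop (430,260)). The arm hides the fixed end, so I'll move clear and look once more.

Emit:
{"api": "carry_out", "payload": {"translation": [[0,-0.2,0.5],[0,-0.2,0.8],[0,-0.2,0.8],[0,0,0.8],[0,0,0.8],[0,0,0.5],[0,0,0],[0,0,0]], "delta_rot": [[0,0,0],[0,0,0],[0,0,0],[0,0,0],[0,0,0],[0,0,0],[0,0,0],[0,0,0]], "grip": [0,0,0,0,0,0,0,0]}}

```text
t: 28.05
tcp_pos: [0.5037, 0.1678, 0.2293]
orientation: [-0.707, 0.707, 0.016, -0.017]
wrist_force: [-0.7, -0.2, 1.1]
opening: 0.0
```

```bash
python3 stop.py s7; python3 - <<'E'
from h import *
import cv2
cv2.imwrite("pics/top7.png",arm.camera("top")["image"])
E
```

```text
mov 70 [-0.0779 -0.0588 -0.0547]
stone 834 [-0.0473  0.0007  0.0482]
fix 109 [0.0496 0.0559 0.0656]
28.1 [0.5037 0.1674 0.2295] [ 0.5 -0.4  0.6]
```

View pics/s7.png

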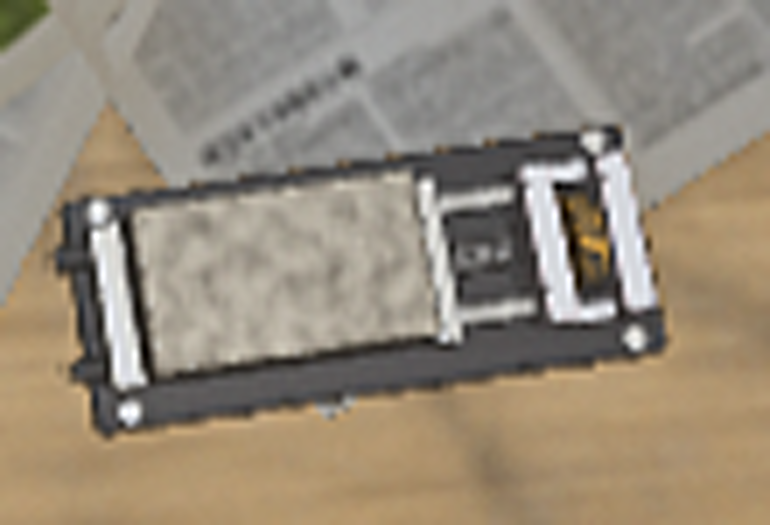

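View pics/top7.png

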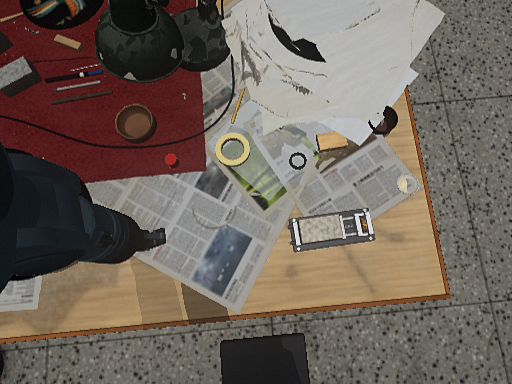

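The stone fills the space between the two stops (crop x from 135 to 440). The tape roll, loupe, spool and sanding block are where they were, and the arm is clear.

```bash
python3 -c "
from bench import arm
print(arm.hand_in())"
```

```text
the job is handed in; nothing more can be done
None
```

The whetstone is on the holder's bed, clamped between its two stops, and I handed the job in at about 28 s of the 67 s allowed.

- **Placing:** I gripped the stone across its width and laid it flat on the bed. It sat about 4 mm from the fixed stop and was centred crosswise. I lowered it until it touched the bed, then let go.
- **Clamping:** I turned the wheel with the shut fingertips, crown away from the robot. Three full strokes at 5 to 10 N moved the stop, and a fourth stalled after about 5 mm. At the stall I read 17 N normal and 13 N tangential force, about 21 N together, so under the 25 N limit. I only read the force at the end of each move, so brief peaks in between were not seen.
- **Last checks:** After I let go of the wheel, the stone's middle measured about 0.7 mm from the bed's centre along its length. Both ends were against the stops, and the position stayed the same in two later pictures. The tape roll, loupe, spool and sanding block looked unmoved, and the arm was clear with about 0 N on the wrist.
- **Gaps:** The arm blocked the scene camera during the clamping, so that was checked from the top camera and by feel only. The depth edge readings are good to about 2 mm, so the tight fit rests mainly on the stalled stroke.

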